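# Lay a gearbox housing on its back against the bench stop

### The job

The grey gearbox housing half is standing on its long side. Push it over onto its back so that its open side faces up, then push it along the bench until its leading long side lies flush along the low metal stop rail, with no part of that side past the rail's ends. Only push it with the fingers, never grip it or lift it off the bench, and leave the gear, the cup and the mouse where they are.

Things in the scene. Friction and masses are not known exactly. Their poses are not given: they have to be found in the camera images.
- housing: Loose grey plastic gearbox half, an open-faced box 150 x 110 x 45 deep, walls 5, 0.3-0.55 kg, with bosses and an ivory gear below its rim. Starts standing on a 150 x 45 side. Origin: centre of that side. Own axes: x from the open face (x=-22.5) to the closed back (x=+22.5), y along its length, z up its 110 height. Pushing its top rim some 40 along its +x tips it onto its back; it is then 45 tall.
- housing_foot (a point): Middle of the long edge between the closed back and the side it stands on at the start, (22.5, 0, 0) in the housing's axes: the edge it turns over. It stays on the bench standing and lying. Lying, the side at this edge is the trailing one, 110 from the leading side.
- housing_end_a (a point): Point on the housing's z=110 side, which is on top at the start and is the leading side, nearest the rail, once it lies on its back: at its +y end, mid-depth, (0, 75, 110). Height 110 standing, 22.5 lying on its back.
- housing_end_b (a point): The same at the other end of that side: (0, -75, 110).
- rail: Stop rail, a low aluminium bar fixed to the bench, 500 long, 30 wide, 18 tall. Origin: centre of its underside; x along it, y across it. Its face at y=-15 looks at the housing, which must lie against it. The housing stands on the -y side, its back roughly towards the rail (up to 36 degrees askew); once it is tipped over a gap of at least 30 is left.
- gear: Bystander: loose ivory plastic gear lying flat, 77 across, 9 thick with a hub 20 tall. Origin: centre of its underside.
- cup: Bystander: black cup with a white lid, 82 across, 103 tall. Origin: centre of its underside.
- mouse: Bystander: black computer mouse, 105 x 60 x 34 tall. Origin: centre of its underside.

How it is judged (in metres and radians):
On the way, in this order (a step that is already met when the one before it is completed fails the run):
1. the housing lies on its back, open side up (height (world z) of housing_end_a between 0.012 and 0.033 m and height (world z) of housing_end_b between 0.012 and 0.033 m and height (world z) of housing_foot below 0.01 m), for 0.2 s.
2. its leading side lies flush along the stop rail (all of step 1 and y of housing_end_a in the frame of rail between -0.02 and -0.01 m and x of housing_end_a in the frame of rail between -0.25 and 0.25 m and y of housing_end_b in the frame of rail between -0.02 and -0.01 m and x of housing_end_b in the frame of rail between -0.25 and 0.25 m), for 0.2 s.
At the end, for the whole second after the job is handed in: The housing lies flat on its back, open side up, at rest; both ends of its leading side are within 5 mm of the rail's face and within the rail's length (all of step 2 and linear speed of housing below 0.02 m/s); the robot touches nothing.
It fails at once if the housing is lifted or turned over the wrong way: the edge it turns over rises more than 20 mm off the bench (height (world z) of housing_foot above 0.02 m).
It fails at once if the gear, cup or mouse is moved more than 15 mm, or the cup is tipped (distance of any of gear, cup, mouse from where it was at the start of the episode above 0.015 m or angle between cup's own z axis and vertical above 0.3 rad).
It also fails if it takes over 56 s, if anything falls off the work surface, if the arm or the gripper's body presses on something with over 40 N, if the wrist force passes 120 N, or if a joint passes its speed limit or range.

### The arm

A 6-joint arm with a two-finger parallel gripper is mounted at the origin on the work surface. World frame = base frame: x ahead of the robot, y to its left, z up, the work surface at z = 0. Lengths are in mm, angles in degrees, forces in N, time in s.
With the tool pointing down it reaches from about 325 to 900 mm from the base axis. Payload 6.1 kg.
Tool frame: the origin (TCP) lies on the centre line of the jaws, within the pads' length; the fingertips stand 11 mm ahead of it and the grasp point (between the pads) lies 8 mm behind it (env.tips_ahead is the distance from the TCP to the fingertips, in mm); z points along the fingers, y is the line along which they close (so a half turn about z gives the same grasp; the last joint's range is limited). The gripper opens to 87 mm and grips with 3 to 60 N. Pads are 19 mm wide; open, the fingers measure 117 mm over their backs; the gripper's body (75 mm by 190 mm) begins 51 mm behind the grasp point.
Start: joints at [-80.105, 12.628, 87.462, -0, 79.91, -7.225], TCP at [183.976, -597.301, 233.538] pointing down, gripper open.
Joint ranges: [-170.65, 170.65], [-52.31, 119.04], [5.05, 147.46], [-71.25, 251.25], [11.57, 151.72], [-153.62, 153.62]. Speed limits (degrees/s): [147.25, 147.25, 172.46, 180, 180, 180].

### API

Orientations are given as a 3x3 rotation matrix whose columns are the frame's x, y, z axes.
In Python, from workcell import telemetry, imaging, workorder, env gives the robot as it stands.
- The arm moves only by the tool arm_command, never from a script. Its argument "series" is a list of rows, each a list of 5 numbers: the shift along the world's x, y, z in cm, then the turn about the world's z in units of 5 degrees (1.0 is 5 degrees), then the closure in counts, from 0 (fully open) to 255 (shut). A call has exactly 8 rows; each row is the pose to reach, as a shift and turn from the pose commanded when the call began; what a row does not reach only later rows make up. A row lasts 1/12 s, in which the tool goes at most 41.7 mm and 7.16 degrees, less where a joint would pass 70% of its speed; a pose out of reach is approached as far as the arm can. A call with a gripper value outside its range is refused whole. The fingers move at their own pace and stop on an object; "squeeze" is the grip in N (left out, the last holds). Time passes only in rows, so rows that repeat a pose let the fingers close, or fill a call up. It gives the time, the measured TCP pose, the force, the opening and the grip force at its end, in the units of the state.
- telemetry.get_obs(): the state, without advancing time (a new reading comes with each control period).
- imaging.read_camera(name): name is "scene" or "side" or "wrist"; returns (picture, depth): 384x512x3 uint8, blue, green, red; 384x512 float32, mm along the optical axis (not along the pixel's ray), 0 where there is no reading.
- imaging.camera_params(name): a dict with "vfov" (degrees; the focal length in pixels is half the picture's height over the tangent of half this angle, whatever the lens; pixels are square), "cx", "cy" (the principal point, pixels), "rvec" (rotation vector, rad) and "tvec" (3), from world to camera coordinates, as OpenCV has them; the wrist camera has in their place "mount" (4x4, takes a point from camera to tool coordinates, whose origin is the TCP and whose axes are the flange's). Camera axes: x right, y down, z forward; pixel columns grow to the right and rows downward; lengths in mm; the calibration is good to about 2 mm. A picture is of the moment at which its call begins: read the wrist's pose just before it. camera_params takes no time and is no camera call.
- workorder.hand_in(): hands the job in; it is judged then, once.
The state is a dict: "t": time; "joints": joint angles; "joint_velocities": joint speeds; "tau": joint torques, N m; "tool_pos": TCP position; "orientation": TCP orientation; "force": force on the tool from outside, world axes, zero at the start; "wrist_torque": the same for the moment, N m; "finger_gap": finger opening in mm; "finger_force": force on a finger pad.
Only numpy, scipy, OpenCV 4.12 (cv2) and the standard library are available. Lean on these libraries where they do the work, as an engineer would, in place of code of your own. Each camera call takes 0.05 s, during which the arm holds its last target. There are 200 camera calls.

## Working session

There is one attempt and no reset: what is moved stays moved. The work goes in short steps, Python scripts to look and compute and a tool call to move; the robot and the scene stay as the last step left them, time stands still between calls to the robot, and variables do not carry over. Pictures are saved under pics/ and viewed, at most 10 in all, crops included, and the job is handed in when it is done.

Besides the shell and the picture viewer there is one more tool, called after "Emit:" as name(argument=value, ...), one argument or row to a line, values as JSON. arm_command: Moves the arm, as the interface text tells. Its arguments: {"type":"object","properties":{"series":{"type":"array","items":{"type":"array","items":{"type":"number"}}},"squeeze":{"type":"number"}},"required":["series"]}

```bash
mkdir -p pics; cat > h.py <<'E'
import numpy as np, cv2
from workcell import telemetry, imaging, workorder, env
def cloud(name):
    o=telemetry.get_obs(); img,d=imaging.read_camera(name); p=imaging.camera_params(name)
    f=d.shape[0]/2/np.tan(np.radians(p["vfov"])/2)
    v,u=np.mgrid[:d.shape[0],:d.shape[1]]
    P=np.stack([(u-p["cx"])/f*d,(v-p["cy"])/f*d,d],-1)
    if "rvec" in p:
        R=cv2.Rodrigues(np.array(p["rvec"],float))[0]; W=(P-np.array(p["tvec"]).ravel())@R
    else:
        M=np.array(p["mount"]); W=P@M[:3,:3].T+M[:3,3]; W=W@np.array(o["orientation"]).T+o["tool_pos"]
    W[d<=0]=np.nan
    return img,W
E
python3 - <<'E'
from h import *
a,W=cloud("scene"); b,V=cloud("side")
np.savez("/tmp/c.npz",a=a,W=W,b=b,V=V)
cv2.imwrite("pics/a.png",a); cv2.imwrite("pics/b.png",b)
print(imaging.camera_params("scene"),imaging.camera_params("side"),telemetry.get_obs())
E
```

```text
{'vfov': 46.21318889126923, 'cx': 272.46054403258444, 'cy': 195.86607335147673, 'rvec': array([ 1.6377312 ,  1.6103221 , -0.83031136]), 'tvec': array([ -20.45082533, -234.16881865, 1630.82725141])} {'vfov': 57.93006520146552, 'cx': 253.79791001877499, 'cy': 190.13920284869351, 'rvec': array([ 2.4002247 , -0.37153602,  0.12186531]), 'tvec': array([-533.23089138,  161.20968079,  807.39434675])} {'t': 0.1, 'joints': array([-8.01036524e+01,  1.26707385e+01,  8.75170436e+01, -2.12321934e-03,
        7.99095641e+01, -7.22387613e+00]), 'joint_velocities': array([-0.05522761, -0.14773376, -0.04359439,  0.12104738,  0.09648473,
        0.03496496]), 'tau': array([ 1.38604002e-03, -4.95950210e+01, -3.88516045e+01,  7.04142172e-02,
        5.16782992e-02, -5.31275180e-05]), 'tool_pos': array([ 183.89254227, -596.7916436 ,  232.56646813]), 'orientation': array([[ 9.55687276e-01,  2.94383632e-01, -3.27943815e-04],
       [ 2.94383761e-01, -9.55685838e-01,  1.66745961e-03],
       [ 1.77461557e-04, -1.69011127e-03, -9.99998556e-01]]), 'force': array([ 0.1446344 , -0.19796385, -0.76200868]), 'wrist_torque': array([ 0.04683098,  0.01421896, -0.0522184 ]), 'finger_force': 0.0, 'finger_gap': 87.04971753622902}
```

View pics/a.png

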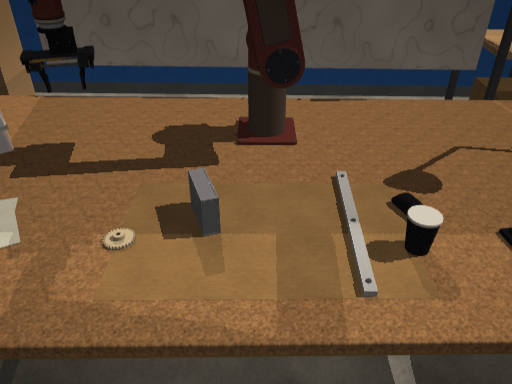

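View pics/b.png

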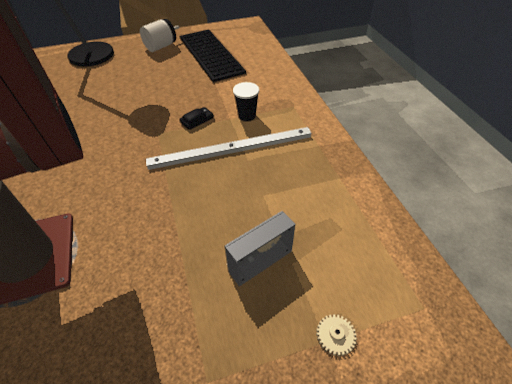

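The scene view shows the housing standing at (205,200), the rail from (342,175) to (370,290), the gear at (119,240), the cup at (420,230) and the mouse at (405,203). In the side view the housing is at (262,245), its open face towards the gear. Next I'll measure them.

```bash
python3 - <<'E'
from h import *
c=np.load("/tmp/c.npz")
def rep(n,P):
    P=P.reshape(-1,3); r=cv2.minAreaRect(P[:,:2].astype(np.float32)); print(n,len(P),np.median(P[:,2]).round(1),np.round(r[0],1),np.round(r[1],1)); print(np.round(cv2.boxPoints(r),0).tolist())
for nm,W,bh,br in(("scene",c["W"],(180,245,160,240),(330,380,165,300)),("side",c["V"],(220,300,205,285),(140,320,120,175))):
    H=W[bh[2]:bh[3],bh[0]:bh[1]].reshape(-1,3); rep(nm+" top",H[(H[:,2]>103)&(H[:,2]<118)])
    R=W[br[2]:br[3],br[0]:br[1]].reshape(-1,3); rep(nm+" rail",R[(R[:,2]>14)&(R[:,2]<23)])
    t=H[(H[:,2]>30)];rep(nm+" all",t)
V=c["V"];G=V[310:360,310:365].reshape(-1,3);rep("gear",G[G[:,2]>5])
G=V[75:125,225:265].reshape(-1,3);rep("cup",G[G[:,2]>20])
G=V[100:132,175:218].reshape(-1,3);rep("mouse",G[G[:,2]>10])
E
```

```text
scene top 639 110.5 [ 520.8 -173.2] [157.9  45.8]
[[439.0, -177.0], [453.0, -220.0], [603.0, -169.0], [588.0, -126.0]]
scene rail 1469 18.5 [556.  213.4] [ 31.3 499.4]
[[306.0, 204.0], [805.0, 192.0], [806.0, 223.0], [307.0, 235.0]]
scene all 1172 108.0 [ 520.9 -173.4] [158.   45.9]
[[439.0, -177.0], [453.0, -220.0], [603.0, -170.0], [588.0, -126.0]]
side top 1395 109.6 [ 520.  -171.6] [150.   46.5]
[[441.0, -174.0], [456.0, -218.0], [598.0, -170.0], [584.0, -126.0]]
side rail 1323 17.5 [555.1 290.3] [184.2 498.1]
[[304.0, 204.0], [802.0, 192.0], [806.0, 376.0], [308.0, 388.0]]
side all 1952 108.9 [ 519.8 -171.7] [150.5  46.5]
[[441.0, -174.0], [456.0, -218.0], [599.0, -170.0], [584.0, -126.0]]
gear 1156 8.8 [ 610.6 -373.9] [75.9 76. ]
[[561.0, -354.0], [591.0, -424.0], [661.0, -394.0], [630.0, -324.0]]
cup 721 91.5 [644.3 356.3] [79.9 77.9]
[[596.0, 328.0], [671.0, 308.0], [692.0, 385.0], [617.0, 405.0]]
mouse 426 23.5 [482.6 384.8] [103.3  59.9]
[[423.0, 393.0], [446.0, 338.0], [542.0, 376.0], [519.0, 432.0]]
```

Housing top centre is about (520,-172), yaw 18.6°, with its back towards (-0.32,0.947). The rail is at -1.4° with its face at y≈204-0.024(x-306). I'll go behind the open face with the gripper open and the jaw line along the housing, so both fingers push.

Emit:
arm_command(
  series=[
    [2.2,2.3,0,1.1,0],
    [4.5,4.5,0,2.3,0],
    [6.7,6.8,0,3.4,0],
    [8.9,9,0,4.6,0],
    [11.2,11.3,0,5.7,0],
    [13.4,13.6,0,6.9,0],
    [15.6,15.8,0,8,0],
    [17.8,18,0,9.1,0],
  ],
)

```text
t: 0.77
tool_pos: [362.7, -415.8, 233.1]
orientation: [[0.456, 0.89, -0.0], [0.89, -0.456, 0.001], [0.0, -0.001, -1.0]]
force: [-0.2, -0.2, 0.6]
finger_gap: 86.8
finger_force: 0.0
```

Emit:
arm_command(
  series=[
    [2.2,2.3,0,1.1,0],
    [4.5,4.5,0,2.3,0],
    [6.7,6.8,0,3.4,0],
    [8.9,9,0,4.6,0],
    [11.2,11.3,0,5.7,0],
    [13.4,13.6,0,6.9,0],
    [15.6,15.8,0,8,0],
    [17.9,18.1,0,9.2,0],
  ],
)

```text
t: 1.43
tool_pos: [541.6, -234.9, 233.1]
orientation: [[-0.324, 0.946, -0.001], [0.946, 0.324, 0.0], [0.0, -0.001, -1.0]]
force: [0.5, -0.8, -0.5]
finger_gap: 87.0
finger_force: 0.0
```

```bash
python3 - <<'E'
from h import *
o=telemetry.get_obs();print(o["t"],o["tool_pos"],o["orientation"][:,1],o["joints"],env.tips_ahead)
E
```

```text
1.4333 [ 541.58561082 -234.91233377  233.08196192] [ 9.46120802e-01  3.23813291e-01 -6.16603043e-04] [-3.10947490e+01  7.97774479e+00  9.28083812e+01 -9.54822172e-03
  7.92576476e+01 -4.99866550e+01] 11.0
```

Emit:
arm_command(
  series=[
    [0,0,-3.5,0,0],
    [0,0,-7,0,0],
    [0,0,-10.5,0,0],
    [0,0,-12.4,0,0],
    [0,0,-12.4,0,0],
    [-0.3,0.9,-12.4,0,0],
    [-0.6,1.8,-12.4,0,0],
    [-0.8,2.4,-12.4,0,0],
  ],
)

```text
t: 2.1
tool_pos: [533.8, -211.8, 111.8]
orientation: [[-0.319, 0.948, 0.003], [0.948, 0.319, -0.001], [-0.002, 0.002, -1.0]]
force: [-1.2, 0.8, -0.2]
finger_gap: 87.0
finger_force: 0.0
```

Emit:
arm_command(
  series=[
    [-0.16,0.5,0,0,0],
    [-0.3,0.95,0,0,0],
    [-0.48,1.4,0,0,0],
    [-0.65,1.9,0,0,0],
    [-0.8,2.4,0,0,0],
    [-0.96,2.8,0,0,0],
    [-1.1,3.3,0,0,0],
    [-1.3,3.8,0,0,0],
  ],
)

```text
t: 2.77
tool_pos: [519.7, -173.8, 109.4]
orientation: [[-0.319, 0.948, -0.0], [0.948, 0.319, 0.0], [0.0, -0.0, -1.0]]
force: [-0.5, 0.5, 0.0]
finger_gap: 87.2
finger_force: 0.0
```

```bash
python3 - <<'E'
from h import *
b,V=cloud("side");cv2.imwrite("pics/c.png",b);np.savez("/tmp/c2.npz",V=V)
E
```

```text
(no output)
```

View pics/c.png

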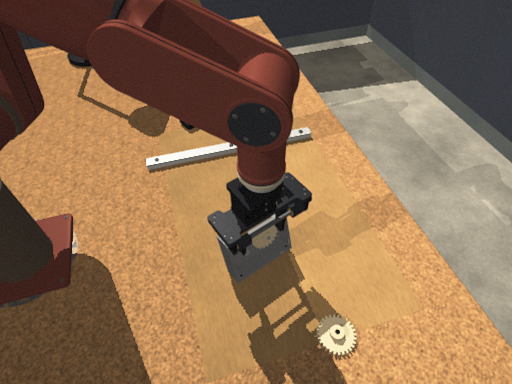

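The housing is tilting, with its rim at about (255,230) behind the fingers. I'll keep pushing slowly.

Emit:
arm_command(
  series=[
    [-0.1,0.4,0,0,0],
    [-0.26,0.8,0,0,0],
    [-0.4,1.2,0,0,0],
    [-0.5,1.6,0,0,0],
    [-0.66,2,0,0,0],
    [-0.8,2.4,0,0,0],
    [-0.9,2.8,0,0,0],
    [-1,3.1,0,0,0],
  ],
)

```text
t: 3.48
tool_pos: [509.9, -142.8, 109.5]
orientation: [[-0.319, 0.948, 0.0], [0.948, 0.319, 0.0], [0.0, 0.0, -1.0]]
force: [-0.1, 0.4, 0.3]
finger_gap: 86.9
finger_force: 0.0
```

Emit:
arm_command(
  series=[
    [0,0,0,0,0],
    [0,0,0,0,0],
    [0,0,0,0,0],
    [0.5,-1.5,1,0,0],
    [1.2,-3.6,2,0,0],
    [2,-6,3,0,0],
    [2.8,-8.5,4,0,0],
    [3.6,-11,5,0,0],
  ],
)

```text
t: 4.15
tool_pos: [546.3, -254.5, 160.1]
orientation: [[-0.319, 0.948, 0.0], [0.948, 0.319, -0.0], [-0.0, 0.0, -1.0]]
force: [0.8, -0.2, -0.1]
finger_gap: 86.3
finger_force: 0.0
```

```bash
python3 - <<'E'
from h import *
b,V=cloud("side");a,W=cloud("scene");cv2.imwrite("pics/d.png",np.hstack([b,a])[:, :]if 0 else cv2.resize(np.vstack([b,a]),(450,600)));np.savez("/tmp/c3.npz",V=V,W=W)
E
```

```text
(no output)
```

View pics/d.png

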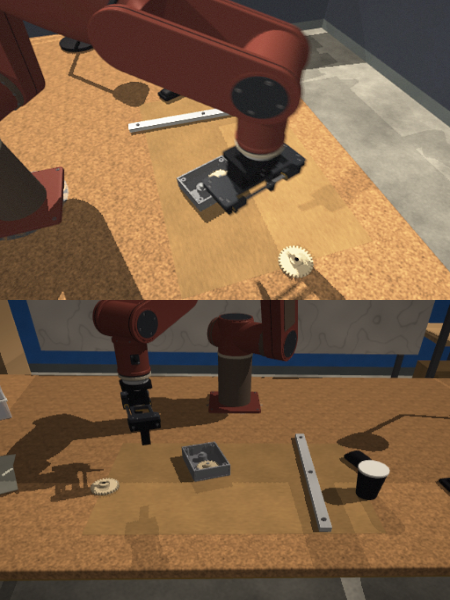

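The housing is lying on its back with its open side up, at about (205,462) in the lower half of the picture. I'll measure it now.

```bash
python3 - <<'E'
from h import *
W=np.load("/tmp/c3.npz")["W"]
H=W[165:245,195:275].reshape(-1,3);P=H[(H[:,2]>38)&(H[:,2]<52)]
r=cv2.minAreaRect(P[:,:2].astype(np.float32));print(len(P),np.median(P[:,2]),r);print(cv2.boxPoints(r).round(0).tolist())
E
```

```text
481 43.461356271114106 ((495.95513916015625, -99.15243530273438), (155.55288696289062, 110.70028686523438), 18.70464324951172)
[[405.0, -72.0], [440.0, -177.0], [587.0, -127.0], [552.0, -22.0]]
```

Lying centre is (496,-99), yaw 18.7°, height 44, all as expected. The trailing side's middle is (513,-152). I'll lower the fingers behind it and push along a gentle arc that turns it -20°.

Emit:
arm_command(
  series=[
    [0,0,-3.5,0,0],
    [0,0,-7,0,0],
    [0,0,-10.5,0,0],
    [0,0,-13.4,0,0],
    [-0.7,2,-13.4,0,0],
    [-1.4,4.2,-13.4,0,0],
    [-2,5.8,-13.4,0,0],
    [-2.4,7.1,-13.4,0,0],
  ],
)

```text
t: 4.92
tool_pos: [520.5, -180.4, 24.4]
orientation: [[-0.32, 0.948, -0.002], [0.948, 0.32, 0.001], [0.002, -0.002, -1.0]]
force: [-0.1, 0.0, -0.0]
finger_gap: 87.0
finger_force: 0.0
```

Emit:
arm_command(
  series=[
    [-0.1,0.3,0,0,0],
    [-0.2,0.6,0,0,0],
    [-0.3,0.9,0,0,0],
    [-0.4,1.2,0,0,0],
    [-0.5,1.5,0,0,0],
    [-0.6,1.8,0,0,0],
    [-0.7,2.1,0,0,0],
    [-0.8,2.4,0,0,0],
  ],
)

```text
t: 5.58
tool_pos: [514.0, -158.5, 25.6]
orientation: [[-0.319, 0.948, 0.0], [0.948, 0.319, -0.001], [-0.001, 0.0, -1.0]]
force: [-0.0, -1.7, -1.3]
finger_gap: 87.3
finger_force: 0.9
```

Emit:
arm_command(
  series=[
    [-0.2,0.7,0,-0.12,0],
    [-0.45,1.45,0,-0.25,0],
    [-0.65,2.2,0,-0.38,0],
    [-0.85,2.9,0,-0.5,0],
    [-1.05,3.6,0,-0.62,0],
    [-1.3,4.35,0,-0.75,0],
    [-1.5,5.1,0,-0.88,0],
    [-1.7,5.8,0,-1,0],
  ],
)

```text
t: 6.25
tool_pos: [496.9, -99.6, 25.7]
orientation: [[-0.235, 0.972, 0.0], [0.972, 0.235, -0.0], [-0.0, 0.0, -1.0]]
force: [1.2, -3.4, 0.5]
finger_gap: 87.1
finger_force: 1.5
```

Emit:
arm_command(
  series=[
    [-0.15,0.75,0,-0.12,0],
    [-0.3,1.5,0,-0.25,0],
    [-0.45,2.2,0,-0.38,0],
    [-0.6,2.95,0,-0.5,0],
    [-0.75,3.7,0,-0.62,0],
    [-0.9,4.4,0,-0.75,0],
    [-1.05,5.2,0,-0.88,0],
    [-1.2,5.9,0,-1,0],
  ],
)

```text
t: 6.92
tool_pos: [485.0, -40.7, 25.7]
orientation: [[-0.149, 0.989, 0.0], [0.989, 0.149, -0.0], [-0.0, 0.0, -1.0]]
force: [0.3, -4.2, 3.0]
finger_gap: 87.1
finger_force: 2.1
```

```bash
cat > m.py <<'E'
from h import *
import sys
b,V=cloud("side");a,W=cloud("scene");cv2.imwrite(sys.argv[1],cv2.resize(np.vstack([b,a]),(450,600)))
o=telemetry.get_obs();t=o["tool_pos"];print(o["t"],t.round(1),o["orientation"][:,1].round(3),o["force"].round(1))
for n,W in(("scene",W),("side",V)):
    P=W.reshape(-1,3);P=P[(P[:,2]>36)&(P[:,2]<50)&(abs(P[:,0]-t[0])<120)&(P[:,1]>t[1]+13)&(P[:,1]<t[1]+160)]
    r=cv2.minAreaRect(P[:,:2].astype(np.float32));print(n,len(P),np.round(r[0],1),np.round(r[1],1),round(r[2],1),cv2.boxPoints(r).round(0).tolist())
E
python3 m.py pics/e.png
```

```text
7.0167 [484.2 -39.7  25.2] [ 0.989  0.15  -0.001] [0.3 0.1 0.4]
scene 406 [477.6  23.9] [156.8 113.1] 6.9 [[393.0, 71.0], [407.0, -42.0], [562.0, -23.0], [549.0, 89.0]]
side 62 [463.7  27.9] [ 36.  157.4] 51.1 [[391.0, 63.0], [514.0, -36.0], [536.0, -8.0], [414.0, 91.0]]
```

View pics/e.png

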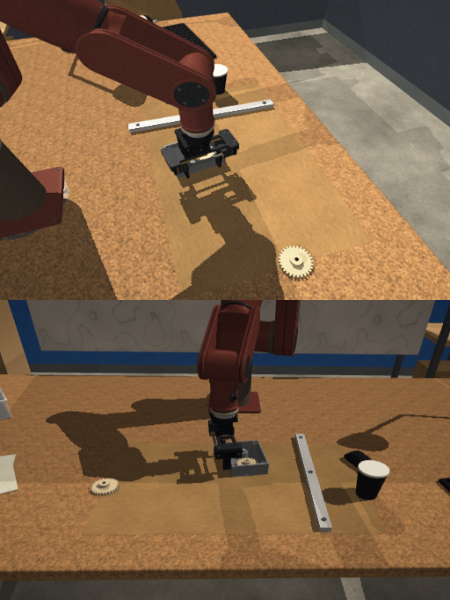

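The housing is following the fingers, now at yaw ~8°, with its leading corners at about (393,71) and (549,89) mm. I'll continue.

Emit:
arm_command(
  series=[
    [-0.08,0.75,0,-0.12,0],
    [-0.16,1.5,0,-0.25,0],
    [-0.24,2.2,0,-0.38,0],
    [-0.32,3,0,-0.5,0],
    [-0.4,3.7,0,-0.62,0],
    [-0.48,4.5,0,-0.75,0],
    [-0.56,5.2,0,-0.88,0],
    [-0.65,6,0,-1,0],
  ],
)

```text
t: 7.68
tool_pos: [477.9, 19.1, 25.2]
orientation: [[-0.062, 0.998, -0.001], [0.998, 0.062, 0.0], [0.0, -0.001, -1.0]]
force: [0.6, -2.6, 1.7]
finger_gap: 86.9
finger_force: 1.4
```

Emit:
arm_command(
  series=[
    [0,0.6,0,-0.15,0],
    [0,1.2,0,-0.3,0],
    [-0.05,1.8,0,-0.45,0],
    [-0.05,2.4,0,-0.6,0],
    [-0.05,3,0,-0.75,0],
    [-0.1,3.6,0,-0.9,0],
    [-0.1,4.2,0,-1,0],
    [-0.1,4.8,0,-1,0],
  ],
)

```text
t: 8.35
tool_pos: [476.9, 67.2, 25.2]
orientation: [[0.025, 1.0, -0.001], [1.0, -0.025, 0.0], [0.0, -0.001, -1.0]]
force: [-0.7, -2.3, 0.7]
finger_gap: 87.0
finger_force: 1.1
```

```bash
python3 m.py pics/f.png
```

```text
8.45 [476.9  67.9  25.2] [ 1.    -0.023 -0.001] [ 0.4  0.6 -1. ]
scene 379 [482.1 135.3] [106.2 157.3] 89.7 [[403.0, 83.0], [561.0, 82.0], [561.0, 188.0], [404.0, 189.0]]
side 45 [484.6 134.1] [108.9 135.8] 87.8 [[415.0, 82.0], [550.0, 77.0], [555.0, 186.0], [419.0, 191.0]]
```

Aligned, with about 11 mm left. I'll close in with small steps, watching the force.

Emit:
arm_command(
  series=[
    [0,0.15,0,0,0],
    [0,0.3,0,0,0],
    [0,0.45,0,0,0],
    [0,0.6,0,0,0],
    [0,0.75,0,0,0],
    [0,0.9,0,0,0],
    [0,1,0,0,0],
    [0,1,0,0,0],
  ],
)

```text
t: 9.12
tool_pos: [477.5, 76.9, 25.6]
orientation: [[0.024, 1.0, 0.0], [1.0, -0.024, 0.0], [0.0, 0.0, -1.0]]
force: [0.6, -0.7, -0.8]
finger_gap: 87.0
finger_force: 0.3
```

Emit:
arm_command(
  series=[
    [0,0.05,0,0,0],
    [0,0.1,0,0,0],
    [0,0.15,0,0,0],
    [0,0.2,0,0,0],
    [0,0.2,0,0,0],
    [0,0.2,0,0,0],
    [0,0.2,0,0,0],
    [0,0.2,0,0,0],
  ],
)

```text
t: 9.78
tool_pos: [477.6, 78.7, 25.6]
orientation: [[0.024, 1.0, 0.0], [1.0, -0.024, 0.0], [0.0, 0.0, -1.0]]
force: [-0.5, -0.9, -0.8]
finger_gap: 87.1
finger_force: 0.6
```

Emit:
arm_command(
  series=[
    [0,0.05,0,0,0],
    [0,0.1,0,0,0],
    [0,0.15,0,0,0],
    [0,0.2,0,0,0],
    [0,0.2,0,0,0],
    [0,0.2,0,0,0],
    [0,0.2,0,0,0],
    [0,0.2,0,0,0],
  ],
)

```text
t: 10.45
tool_pos: [477.6, 80.8, 25.6]
orientation: [[0.024, 1.0, 0.0], [1.0, -0.024, 0.0], [0.0, 0.0, -1.0]]
force: [-0.4, -1.0, 0.2]
finger_gap: 87.2
finger_force: 0.7
```

```bash
python3 m.py pics/g.png
```

```text
10.55 [477.5  80.8  25.6] [ 1.    -0.024  0.   ] [ 0.3 -1.5 -0. ]
scene 374 [483.2 147.8] [155.6 107.2] 0.2 [[405.0, 201.0], [406.0, 94.0], [561.0, 94.0], [561.0, 202.0]]
side 46 [483.6 147. ] [109.6 140.1] 88.5 [[412.0, 94.0], [552.0, 90.0], [555.0, 200.0], [415.0, 204.0]]
```

Emit:
arm_command(
  series=[
    [0,0.03,0,0,0],
    [0,0.06,0,0,0],
    [0,0.1,0,0,0],
    [0,0.15,0,0,0],
    [0,0.2,0,0,0],
    [0,0.2,0,0,0],
    [0,0.2,0,0,0],
    [0,0.2,0,0,0],
  ],
)

```text
t: 11.22
tool_pos: [477.4, 81.7, 25.6]
orientation: [[0.024, 1.0, -0.0], [1.0, -0.024, -0.002], [-0.002, -0.0, -1.0]]
force: [-0.5, -6.1, 0.7]
finger_gap: 87.2
finger_force: 3.7
```

Emit:
arm_command(
  series=[
    [0,0.03,0,0,0],
    [0,0.06,0,0,0],
    [0,0.1,0,0,0],
    [0,0.15,0,0,0],
    [0,0.2,0,0,0],
    [0,0.2,0,0,0],
    [0,0.2,0,0,0],
    [0,0.2,0,0,0],
  ],
)

```text
t: 11.88
tool_pos: [477.5, 81.8, 25.7]
orientation: [[0.024, 1.0, -0.0], [1.0, -0.024, -0.005], [-0.005, -0.0, -1.0]]
force: [-1.2, -17.0, 2.4]
finger_gap: 87.4
finger_force: 8.3
```

It's seated: the tool has stopped and the force is at 17 N. I'll back away and check.

Emit:
arm_command(
  series=[
    [0,-0.3,0,0,0],
    [0,-0.8,0,0,0],
    [0,-2,0,0,0],
    [0,-4,0,0,0],
    [0,-7,1,0,0],
    [0,-10,4,0,0],
    [0,-13,8,0,0],
    [0,-16,12,0,0],
  ],
)

```text
t: 12.55
tool_pos: [476.6, -65.4, 132.2]
orientation: [[0.024, 1.0, -0.001], [1.0, -0.024, 0.001], [0.001, -0.002, -1.0]]
force: [2.2, 0.3, 0.1]
finger_gap: 86.9
finger_force: 0.0
```

Emit:
arm_command(
  series=[
    [0,-3,2,0,0],
    [0,-6,4,0,0],
    [0,-8,6,0,0],
    [0,-8,8,0,0],
    [0,-8,8,0,0],
    [0,-8,8,0,0],
    [0,-8,8,0,0],
    [0,-8,8,0,0],
  ],
)

```text
t: 13.22
tool_pos: [476.7, -143.7, 209.9]
orientation: [[0.023, 1.0, -0.002], [1.0, -0.023, 0.002], [0.001, -0.002, -1.0]]
force: [0.1, 0.8, -0.4]
finger_gap: 87.2
finger_force: 0.0
```

```bash
python3 - <<'E'
from h import *
for n in("scene","side"):
    b,W=cloud(n); cv2.imwrite("pics/h_%s.png"%n,b)
    P=W.reshape(-1,3);P=P[(P[:,2]>39)&(P[:,2]<48)&(abs(P[:,0]-482)<100)&(P[:,1]>75)&(P[:,1]<230)]
    r=cv2.minAreaRect(P[:,:2].astype(np.float32));print(n,len(P),r,cv2.boxPoints(r).round(1).tolist())
    R=W.reshape(-1,3);R=R[(R[:,2]>14)&(R[:,2]<21)&(R[:,1]>190)&(R[:,1]<240)]
    for x in(330,360,600,700,780):
        q=R[abs(R[:,0]-x)<10]; print(x,len(q),np.percentile(q[:,1],3).round(1) if len(q) else None)
print(telemetry.get_obs()["tool_pos"],telemetry.get_obs()["force"])
E
```

```text
scene 416 ((481.9729309082031, 145.08206176757812), (110.32483673095703, 157.06349182128906), 89.06393432617188) [[402.6000061035156, 91.19999694824219], [559.5999755859375, 88.5999984741211], [561.4000244140625, 199.0], [404.3999938964844, 201.5]]
330 24 205.0
360 31 204.8
600 59 198.1
700 74 195.8
780 85 193.2
side 48 ((429.5627136230469, 196.01673889160156), (41.39728546142578, 21.95329475402832), 9.043166160583496) [[407.3999938964844, 203.60000610351562], [410.79998779296875, 181.89999389648438], [451.70001220703125, 188.39999389648438], [448.29998779296875, 210.10000610351562]]
330 49 205.2
360 54 205.3
600 22 201.5
700 26 196.3
780 43 194.0
[ 476.81144164 -143.87811152  210.11830692] [-0.23411709 -0.11790264  0.44942463]
```

View pics/h_side.png

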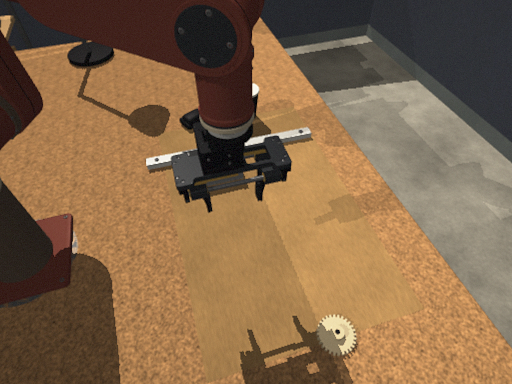

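The gripper hides the housing in this view. The scene cloud puts its leading edge at y 201.5 to 199 against the rail face at 203.4 to 199.5, so it is flush within 2 mm. The gear at (338,335) hasn't moved. Handing in.

```bash
python3 -c "
from h import *
print(workorder.hand_in())"
```

```text
the job is handed in; nothing more can be done
None
```

The housing was tipped onto its back and pushed against the stop rail, flush to within about 2 mm by camera measurement, and the job is handed in; it returned no verdict.

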